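# Snap the bottle platform down and stand the reagent on it

### The job

The bench stand's sprung bottle platform is folded up: with the closed fingers press its orange tab down past the point where the spring lets go, so that it snaps level, and do not ram it against its stop. Then stand the blue-capped reagent bottle upright in the ring on the platform, setting it down gently, and leave the grey-capped and the red-capped bottle where they are.

Things in the scene. Friction and masses are not known exactly. Their poses are not given: they have to be found in the camera images.
- stand: Bench stand, fixed: blue base plate 170 x 120 mm (top 12 mm above the bench), steel rod 75 mm behind its centre (+x), 12 mm thick, top 173 mm up. Origin: centre of the base's underside; -x is its front, z up. A clamp head on the rod carries the hinged platform. The head's height is set anywhere so that the hinge axis lies 60 to 115 mm above the bench; it is NOT measured: feel for it or look.
- hinge_foot (a point): Point on the base plate straight below the platform's hinge axis (axis along the stand's y); axes as the stand's. The platform: 64 mm wide, its top 4 mm above the hinge axis when level, with an orange tab 36 mm wide ending 104 mm from the axis. It starts folded up on a stop, leaning to the front at 60 degrees above level, and swings down to level on a rigid stop. Its angle is not reported.
- tab_foot (a point): Point on the base plate straight below the top end of the folded-up tab, 49 mm in front of the hinge and 92 mm above the hinge axis at the start. Springs hold the platform up. Pressed at the tab it resists with 6 to 9 N from 60 down to about 30 degrees, then ever less, until some 8 to 12 degrees above level it goes over centre and drops away on to its stop; more than 25 N would strain it.
- seat_axis (a point): Point on the base plate straight below the centre of the ring of the level platform, 50 mm in front of the hinge. The ring, 55 mm wide inside and 6 mm high, stands round the bottle's place; its floor is the platform's top (4 mm above the hinge axis). Only x and y tell of the ring, not its height.
- blue_bottle: White reagent bottle with a blue cap and a blue band, 48 mm diameter up to 50 mm, cap 33 mm diameter, 78 mm high in all, 0.11 to 0.22 kg. Origin: centre of its underside, z up. Stands on the bench with the two other bottles; which stands where changes.
- grey_bottle: White reagent bottle with a light grey cap, 42 mm diameter, 70 mm high; origin: centre of its underside. Stays where it is.
- red_bottle: White reagent bottle with a red cap, 36 mm diameter, 62 mm high; origin: centre of its underside. Stays where it is.
Things that resemble listed ones, but are neither listed nor needed, are in the scene too. What is shaped like the blue_bottle but brown or pink is not meant.

How it is judged (in metres and radians):
On the way:
1. the fingers press the sprung platform (contact force between the fingers and stand above 4 N), for 0.15 s.
At the end, for the whole second after the job is handed in: The blue-capped bottle stands released, upright (within 3 degrees) and at rest on the platform, which is snapped level, within 7 mm of the ring's centre (horizontal distance between blue_bottle and seat_axis below 0.007 m and height (world z) of blue_bottle above 0.058 m and angle between blue_bottle's own z axis and vertical below 0.06 rad and linear speed of blue_bottle below 0.02 m/s and contact force between blue_bottle and stand above 0.5 N); the robot touches nothing.
It fails at once if the fingers push on the stand with more than 25 N (contact force between the fingers and stand above 25 N).
It fails at once if the blue-capped bottle is pressed on the stand with more than 25 N (contact force between blue_bottle and stand above 25 N).
It fails at once if the grey-capped or the red-capped bottle is moved by more than 20 mm (distance of any of grey_bottle, red_bottle from where it was at the start of the episode above 0.02 m).
It also fails if it takes over 64 s, if anything falls off the work surface, if the arm or the gripper's body presses on something with over 40 N, if the wrist force passes 120 N, or if a joint passes its speed limit or range.

### The arm

A 6-joint arm with a two-finger parallel gripper is mounted at the origin on a cart in front of the work surface, level with it; the furniture and walls round the work are solid. World frame = base frame: x ahead of the robot, y to its left, z up, the work surface at z = 0. Lengths are in m, angles in degrees, forces in N, time in s.
With the tool pointing down it reaches from about 0.3 to 0.75 m from the base axis. Payload 8.5 kg.
Tool frame: the origin (TCP) lies midway between the tips of the shut fingers; the grasp point (between the pads) lies 19 mm behind it (env.tcp_to_grasp is the z of the grasp point in the tool frame, in m); z points along the fingers, y is the line along which they close (so a half turn about z gives the same grasp; the last joint's range is limited). The gripper opens to 85 mm and grips with 20 to 120 N. Pads are 22 mm wide; open, the fingers measure 114 mm over their backs; the gripper's body (76 mm by 85 mm) begins 54 mm behind the grasp point. The pads swing forward as they close: fully open they stand 13 mm farther back than shut.
Start: joints at [-89.57, 21.807, 74.336, -0, 83.858, -12.336], TCP at [0.122, -0.536, 0.231] pointing down, gripper open.
Joint ranges: [-178.18, 178.18], [-50.72, 133.34], [12.68, 142.11], [-81.47, 261.47], [9.98, 163.14], [-165.26, 165.26]. Speed limits (degrees/s): [136.94, 136.94, 180, 180, 180, 180].

### API

Orientations are given as a 3x3 rotation matrix whose columns are the frame's x, y, z axes.
In Python, from rig import env, imaging, job, models gives the robot as it stands. The module is installed in compiled form; this text tells all that it offers.
- The arm moves only by the tool jog_arm, never from a script. Its argument "plan" is text: rows parted by semicolons, each of 7 numbers parted by spaces: the turn, a rotation vector about the tool's x, y, z in degrees, then the shift along the tool's x, y, z in cm, then the closure in counts, from 0 (fully open) to 255 (shut). In form: rx ry rz x y z claw; .... A call has 1 to 10 rows; each row shifts and turns the commanded pose from where the row before left it, along the tool's axes as they then stand; what a row does not reach is not made up. A row lasts 1/12 s, in which the tool goes at most 41.7 mm and 7.16 degrees, less where a joint would pass 70% of its speed; a pose out of reach is approached as far as the arm can. A call with a gripper value outside its range is refused whole. The fingers move at their own pace and stop on an object; "grip_force" is the grip in N (left out, the last holds). Time passes only in rows, so rows that do not move let the fingers close. It gives the time, the measured TCP pose, the force, the opening and the grip force at its end, in the units of the state.
- env.observe(): the state, without advancing time (a new reading comes with each control period).
- imaging.get_image(name): name is "scene" or "top" or "wrist"; returns a dict with "pixels" (384x512x3 uint8, red, green, blue), "depth" (384x512 float32, m along the optical axis (not along the pixel's ray), 0 where there is no reading), "fov_y" (degrees; the focal length in pixels is half the picture's height over the tangent of half this angle, whatever the lens; pixels are square), "cx", "cy" (the principal point, pixels), "world_from_camera" (4x4, takes a point from camera to world coordinates). Camera axes: x right, y down, z forward; pixel columns grow to the right and rows downward; lengths in m; the calibration is good to about 2 mm. A picture is of the moment at which its call begins.
- job.close_job(): hands the job in; it is judged then, once.
Trained networks look in the newest picture that a camera, given by its name, has taken for a name from the list of things; names that differ only in an ending like _2 or _b are one class to them, and where a whole thing is asked for, a point or a joint stands for the part that bears it (a point fixed in the world has none). Each returns a list of dicts, best first, with "confidence" (0 to 1); they miss things now and then, are a little off and sometimes report something else, mostly with a low value. They report only what shows in the picture. A call takes as long as a camera call. They do not tell look-alikes from the thing itself.
- models.outline_of(camera, query): "region" (384x512 bool, what is visible of it) and "bbox" ([centre column, centre row, width, height] in pixels, round what is visible of it).
- models.tip_of(camera, query): "at" ([column, row] in pixels: a listed point, or the origin of a listed thing).
The state is a dict: "time_s": time; "q": joint angles; "qvel": joint speeds; "joint_efforts": joint torques, N m; "position": TCP position; "tool_rot": TCP orientation; "ft_force": force on the tool from outside, world axes, zero at the start; "wrist_torque": the same for the moment, N m; "grip_width": finger opening in m; "gripper_force": force on a finger pad.
Only numpy, scipy, OpenCV 4.12 (cv2) and the standard library are available. Lean on these libraries where they do the work, as an engineer would, in place of code of your own. Each camera call takes 0.05 s, during which the arm holds its last target. There are 200 camera calls.

## Working session

There is one attempt and no reset: what is moved stays moved. The work goes in short steps, Python scripts to look and compute and a tool call to move; the robot and the scene stay as the last step left them, time stands still between calls to the robot, and variables do not carry over. Pictures are saved under pics/ and viewed, at most 10 in all, crops included, and the job is handed in when it is done.

Besides the shell and the picture viewer there is one more tool, called after "Emit:" by a JSON object that holds its "op" and its "data", one argument or row to a line. jog_arm: Moves the arm, as the interface text tells. Its arguments: {"type":"object","properties":{"plan":{"type":"string"},"grip_force":{"type":"number"}},"required":["plan"]}

```bash
mkdir -p pics
cat > h.py <<'E'
import numpy as np,cv2
from rig import env,imaging,job,models
def pt(im,u,v,d=None):
    f=192/np.tan(np.radians(im["fov_y"]/2))
    if d is None:
        p=im["depth"][int(v)-2:int(v)+3,int(u)-2:int(u)+3];d=np.median(p[p>0])
    return (im["world_from_camera"]@[(u-im["cx"])/f*d,(v-im["cy"])/f*d,d,1])[:3]
def cloud(im):
    f=192/np.tan(np.radians(im["fov_y"]/2));v,u=np.mgrid[:384,:512];d=im["depth"]
    P=np.stack([(u-im["cx"])/f*d,(v-im["cy"])/f*d,d,np.ones_like(d)],-1)@im["world_from_camera"].T
    P[d<=0]=np.nan
    return P[...,:3]
E
python3 - <<'E'
from h import *
ims={c:imaging.get_image(c) for c in("scene","top")}
cv2.imwrite("pics/a.png",cv2.resize(np.hstack([ims[c]["pixels"] for c in ims])[:,:,::-1],(800,300),interpolation=cv2.INTER_AREA))
for c,im in ims.items():
    P=cloud(im)
    for q in("stand","blue_bottle","grey_bottle","red_bottle"):
        for r in models.outline_of(c,q)[:3]:
            m=r["region"];X=P[m];print(c,q,round(r["confidence"],2),np.round(r["bbox"]),np.round(np.nanmedian(X,0),3),"zmax",np.round(np.nanpercentile(X[:,2],98),3),im["pixels"][m].mean(0).round())
    for q in("hinge_foot","tab_foot","seat_axis"):
        for r in models.tip_of(c,q)[:2]:print(c,q,round(r["confidence"],2),np.round(r["at"]),pt(im,*r["at"]).round(3))
E
```

```text
scene stand 0.89 [234. 146.  77.  73.] [0.625 0.124 0.015] zmax 0.16 [103. 117. 141.]
scene blue_bottle 0.91 [307. 231.  22.  44.] [0.251 0.298 0.046] zmax 0.08 [183. 123. 138.]
scene blue_bottle 0.72 [204. 200.  19.  41.] [0.508 0.334 0.048] zmax 0.08 [104.  73.  56.]
scene blue_bottle 0.69 [216. 224.  24.  40.] [0.407 0.393 0.046] zmax 0.08 [132. 136. 154.]
scene grey_bottle 0.68 [238. 201.  20.  30.] [0.447 0.279 0.04 ] zmax 0.072 [166. 162. 159.]
scene red_bottle 0.73 [275. 217.  19.  33.] [0.349 0.279 0.036] zmax 0.064 [167. 117. 113.]
scene hinge_foot 0.85 [219. 169.] [0.643 0.136 0.013]
scene tab_foot 0.7 [236. 165.] [0.622 0.087 0.013]
scene seat_axis 0.88 [236. 167.] [0.617 0.097 0.012]
top stand 0.65 [316. 123.  88.  91.] [0.621 0.104 0.014] zmax 0.165 [ 86. 107. 144.]
top blue_bottle 0.77 [237. 286.  24.  18.] [0.264 0.281 0.076] zmax 0.08 [218. 144. 166.]
top blue_bottle 0.74 [220. 171.  22.  26.] [0.511 0.316 0.053] zmax 0.081 [113.  76.  55.]
top blue_bottle 0.6 [195. 214.  22.  23.] [0.416 0.374 0.056] zmax 0.08 [132. 142. 177.]
top red_bottle 0.77 [244. 241.  20.  17.] [0.355 0.266 0.057] zmax 0.064 [182.  98.  93.]
top hinge_foot 0.61 [301. 116.] [0.613 0.135 0.107]
top hinge_foot 0.55 [242. 245.] [0.345 0.269 0.045]
top tab_foot 0.63 [315. 128.] [0.622 0.091 0.013]
top seat_axis 0.6 [315. 130.] [0.617 0.092 0.013]
```

View pics/a.png

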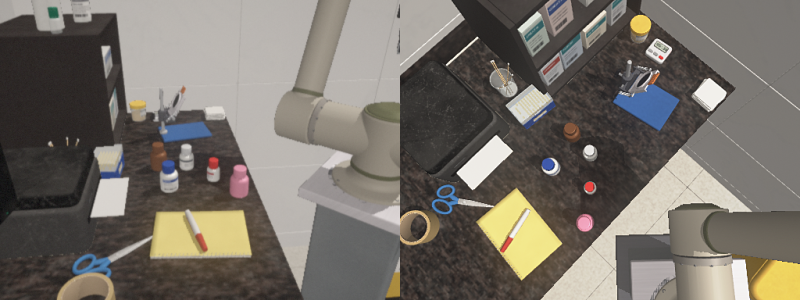

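The two views show five bottles. Ones that could be taken for the blue one, with scene pixels: blue cap (216,224), brown (204,200), pink (307,231), grey (238,201) and red (275,217). I choose (216,224), which is at about (0.41, 0.38). The stand is at about (0.62, 0.10), with its front towards -y/-x.

```bash
cat >> h.py <<'E'
def hsv(im): return cv2.cvtColor(im["pixels"],cv2.COLOR_RGB2HSV)
def fit(im,verbose=1):
    P=cloud(im);H=hsv(im);h,s,v=H[...,0],H[...,1],H[...,2]
    near=np.hypot(P[...,0]-.63,P[...,1]-.1)<.2
    m=near&(h>100)&(h<125)&(s>120)&(abs(P[...,2]-.012)<.008)
    X=P[m]; print("plate",m.sum(),cv2.minAreaRect(X[:,:2].astype(np.float32)),np.median(X[:,2]))
    o=near&(h>5)&(h<20)&(s>150)&(v>130)&(P[...,2]>.04)&(np.hypot(P[...,0]-.62,P[...,1]-.1)<.1)
    X=P[o]; print("orange",o.sum(), X.mean(0).round(4) if o.any() else "", X[X[:,2].argmax()].round(4) if o.any() else "")
    b=(np.hypot(P[...,0]-.411,P[...,1]-.383)<.06)&(P[...,2]>.07)&(h>100)&(h<125)&(s>90)
    X=P[b][:,:2]
    if b.sum()>5:print("cap",b.sum(),X.mean(0).round(4),cv2.minEnclosingCircle(X.astype(np.float32)))
    return P
E
python3 - <<'E'
from h import *
ims={c:imaging.get_image(c) for c in("scene","top")}
for c in ims: print(c);fit(ims[c])
a=cv2.resize(ims["scene"]["pixels"][100:250,180:280],(400,600),interpolation=cv2.INTER_CUBIC)
b=cv2.resize(ims["top"]["pixels"][80:230,180:280],None,fx=4,fy=4,interpolation=cv2.INTER_CUBIC)
b2=ims["top"]["pixels"][70:220,260:360];b2=cv2.resize(b2,(400,600),interpolation=cv2.INTER_CUBIC)
cv2.imwrite("pics/b.png",np.hstack([a,b2])[:,:,::-1])
E
```

```text
scene
plate 1005 ((0.6150251626968384, 0.0993812307715416), (0.16436907649040222, 0.11645384132862091), 54.47452926635742) 0.013152446973852538
orange 0  
cap 149 [0.4152 0.3851] ((0.41668662428855896, 0.38230282068252563), 0.01833244599401951)
top
plate 2574 ((0.6205053329467773, 0.09292484074831009), (0.1678033322095871, 0.11929259449243546), 54.95798110961914) 0.012452186556425826
orange 71 [0.6198 0.0933 0.165 ] [0.6282 0.0811 0.1712]
cap 190 [0.4211 0.3794] ((0.4217989146709442, 0.379907488822937), 0.01660105213522911)
```

View pics/b.png

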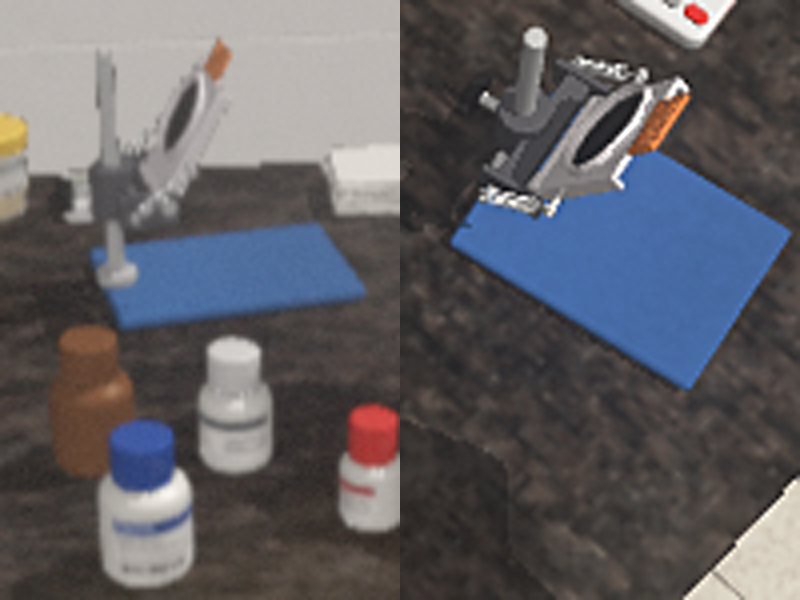

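Run:
```python
from h import *
o=env.observe();R=np.array(o["tool_rot"]);p=np.array(o["position"]);print(R.round(3),p,o["ft_force"],o["time_s"])
w=imaging.get_image("wrist");T=w["world_from_camera"];print("cam in tool",(R.T@(T[:3,3]-p)).round(3),(R.T@T[:3,:3]).round(2),w["fov_y"])
print("d to (.55,-.02,.33)",R.T@(np.array([.55,-.02,.33])-p)*100)
f=np.array([-.578,-.816]);print("yaw x",np.degrees(np.arctan2(R[1,0],R[0,0])),"front",np.degrees(np.arctan2(f[1],f[0])))
```

```text
[[ 0.975  0.221 -0.   ]
 [ 0.221 -0.975 -0.   ]
 [-0.     0.    -1.   ]] [ 0.12152157 -0.5363887   0.23132478] [0.48844741 0.60495601 0.04260419] 0.9
cam in tool [ 0.072 -0.    -0.142] [[ 0.   -0.96 -0.28]
 [ 1.    0.   -0.  ]
 [ 0.   -0.28  0.96]] 63.69125107772192
d to (.55,-.02,.33) [ 53.19871705 -40.89478509  -9.86871745]
yaw x 12.765447118980443 front -125.31121343963319
```

Emit:
{"op": "jog_arm", "data": {
  "plan": "0 0 0 2.7 -2.2 -1.2 255;0 0 0 2.7 -2.2 -1.2 255;0 0 0 2.7 -2.2 -1.2 255;0 0 0 2.7 -2.2 -1.2 255;0 0 0 2.7 -2.2 -1.2 255;0 0 0 2.7 -2.2 -1 255;0 0 0 2.7 -2.2 0 255;0 0 0 2.7 -2.2 0 255;0 0 0 2.7 -2.2 0 255;0 0 0 2.7 -2.2 0 255"
}}

```text
time_s: 1.78
position: [0.3369, -0.2606, 0.3016]
tool_rot: [[0.975, 0.221, 0.0], [0.221, -0.975, -0.0], [0.0, 0.001, -1.0]]
ft_force: [0.5, -0.2, -0.2]
grip_width: 0.0003
gripper_force: 0.0
```

Emit:
{"op": "jog_arm", "data": {
  "plan": "0 0 0 2.7 -2.2 0 255;0 0 0 2.7 -2.2 0 255;0 0 0 2.7 -2.2 0 255;0 0 0 2.7 -2.2 0 255;0 0 -7 2.7 -2.2 0 255;0 0 -7 2.7 -2.2 0 255;0 0 -7 2.7 -2.2 0 255;0 0 -7 2.7 -2.2 0 255;0 0 -7 2.7 -2.2 0 255;0 0 -7 0 0 0 255"
}}

```text
time_s: 2.62
position: [0.4925, 0.009, 0.3013]
tool_rot: [[0.568, 0.823, 0.0], [0.823, -0.568, 0.002], [0.001, -0.001, -1.0]]
ft_force: [0.8, 0.3, 0.5]
grip_width: -0.0005
gripper_force: 0.0
```

Emit:
{"op": "jog_arm", "data": {
  "plan": "0 0 0 2.5 1.3 0 255;0 0 0 2.5 1.3 0 255;0 0 0 2.5 1.3 0 255;0 0 0 2.5 1.3 0 255;0 0 0 0 0 0 255;0 0 0 0 0 0 255"
}}

```text
time_s: 3.12
position: [0.5928, 0.0563, 0.3003]
tool_rot: [[0.576, 0.817, -0.001], [0.817, -0.576, 0.0], [-0.001, -0.001, -1.0]]
ft_force: [-0.5, 0.2, -0.2]
grip_width: -0.0002
gripper_force: 0.0
```

Run:
```python
from h import *
w=imaging.get_image("wrist");cv2.imwrite("pics/c.png",w["pixels"][:,:,::-1]);P=fit(w);np.save("P.npy",P)
for q in("hinge_foot","tab_foot","seat_axis"):
    for r in models.tip_of("wrist",q)[:2]:print(q,round(r["confidence"],2),np.round(r["at"]),pt(w,*r["at"]).round(3))
```

```text
plate 4785 ((0.6186479330062866, 0.09344199299812317), (0.16786208748817444, 0.1196153312921524), 55.20613098144531) 0.01143916258272043
orange 604 [0.6191 0.0942 0.1615] [0.6088 0.0965 0.1702]
hinge_foot 0.71 [259.  84.] [0.646 0.129 0.085]
```

View pics/c.png

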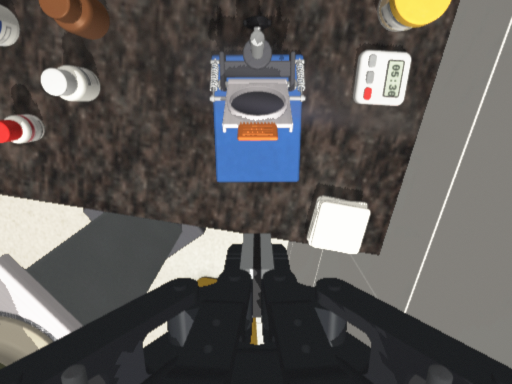

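The wrist view shows the stand with its plate at columns 215-300, the ring at (258,103) and the orange tab at (258,132). The fingers are shut, and no bottles stand near the press.

Run:
```python
import numpy as np
P=np.load("P.npy").reshape(-1,3);a=np.radians(55.1);u=np.array([np.cos(a),np.sin(a)]);n=np.array([-u[1],u[0]])
d=P[:,:2]-[.6190,.0934];S=np.c_[d@u,d@n,P[:,2]]
m=(abs(S[:,1])<.034)&(abs(S[:,0])<.07)&(S[:,2]>.06);S=S[m]
for z in np.arange(.065,.18,.01):
    k=S[abs(S[:,2]-z)<.005]
    if len(k)>5:print(round(z,3),len(k),np.percentile(k[:,0],[5,50,95]).round(4),np.percentile(k[:,1],[2,98]).round(4))
t=S[(S[:,2]>.15)&(abs(S[:,1])<.018)];print("fit x vs z",np.polyfit(t[:,2],t[:,0],1),t[:,2].max(),t[:,0].min())
```

```text
0.075 105 [0.05   0.0524 0.0526] [-0.0329  0.0334]
0.085 1252 [0.0435 0.0559 0.0669] [-0.0322  0.0326]
0.095 380 [0.0369 0.062  0.0694] [-0.0306  0.0315]
0.105 466 [0.0316 0.0358 0.0418] [-0.0317  0.0317]
0.115 418 [0.0257 0.0287 0.0355] [-0.0309  0.0316]
0.125 407 [0.0194 0.0229 0.0295] [-0.0311  0.0315]
0.135 392 [0.0138 0.0175 0.0239] [-0.0311  0.032 ]
0.145 635 [0.0035 0.0107 0.0179] [-0.0314  0.0324]
0.155 487 [0.0018 0.0051 0.0144] [-0.029  0.03 ]
0.165 424 [-0.0062 -0.002   0.0025] [-0.0164  0.0173]
0.175 15 [-0.0042  0.0691  0.0698] [-0.0133  0.012 ]
fit x vs z [-0.11645968  0.01092185] 0.39588507810146073 -0.058628398413516754
```

Emit:
{"op": "jog_arm", "data": {
  "plan": "0 0 0 1.6 0 2 255;0 0 0 1.6 0 2 255;0 0 0 1.5 0 2 255;0 0 0 0 0 2 255;0 0 0 0 0 2 255;0 0 0 0 0 1 255;0 0 0 0 0 0.5 255;0 0 0 0 0 0 255;0 0 0 0 0 0 255"
}}

```text
time_s: 4.07
position: [0.6196, 0.0939, 0.1876]
tool_rot: [[0.577, 0.817, 0.002], [0.817, -0.577, -0.0], [0.001, 0.001, -1.0]]
ft_force: [-0.3, 0.3, -0.2]
grip_width: -0.0002
gripper_force: 0.0
```

Emit:
{"op": "jog_arm", "data": {
  "plan": "0 0 0 0 0 0.4 255;0 0 0 0 0 0.4 255;0 0 0 0 0 0.3 255;0 0 0 -0.1 0 0.2 255;0 0 0 -0.1 0 0.2 255;0 0 0 0 0 0 255"
}}

```text
time_s: 4.57
position: [0.618, 0.0924, 0.1709]
tool_rot: [[0.577, 0.817, -0.001], [0.817, -0.577, -0.0], [-0.0, -0.001, -1.0]]
ft_force: [-1.0, -0.2, 0.4]
grip_width: 0.0003
gripper_force: 0.0
```

Emit:
{"op": "jog_arm", "data": {
  "plan": "0 0 0 -0.2 0 0.25 255;0 0 0 -0.2 0 0.2 255;0 0 0 -0.2 0 0.2 255;0 0 0 0 0 0 255"
}}

```text
time_s: 4.9
position: [0.6147, 0.0871, 0.1662]
tool_rot: [[0.577, 0.817, 0.002], [0.817, -0.577, -0.001], [0.0, 0.002, -1.0]]
ft_force: [-3.5, -1.2, 9.3]
grip_width: -0.0
gripper_force: 4.7
```

Emit:
{"op": "jog_arm", "data": {
  "plan": "0 0 0 -0.3 0 0.2 255;0 0 0 -0.3 0 0.2 255;0 0 0 -0.3 0 0.25 255;0 0 0 -0.3 0 0.25 255;0 0 0 0 0 0 255"
}}

```text
time_s: 5.32
position: [0.6077, 0.077, 0.1572]
tool_rot: [[0.577, 0.817, 0.002], [0.817, -0.577, -0.001], [-0.0, 0.002, -1.0]]
ft_force: [-2.7, -1.5, 10.1]
grip_width: -0.0004
gripper_force: 5.3
```

Emit:
{"op": "jog_arm", "data": {
  "plan": "0 0 0 -0.26 0 0.25 255;0 0 0 -0.25 0 0.28 255;0 0 0 -0.24 0 0.28 255;0 0 0 -0.22 0 0.28 255;0 0 0 -0.2 0 0.28 255;0 0 0 -0.2 0 0.28 255;0 0 0 -0.2 0 0.3 255;0 0 0 -0.18 0 0.3 255;0 0 0 0 0 0 255"
}}

```text
time_s: 6.07
position: [0.5974, 0.0621, 0.1341]
tool_rot: [[0.577, 0.816, 0.0], [0.816, -0.577, -0.002], [-0.002, 0.002, -1.0]]
ft_force: [-3.2, -5.2, 9.5]
grip_width: -0.0
gripper_force: 4.5
```

Emit:
{"op": "jog_arm", "data": {
  "plan": "0 0 0 -0.15 0 0.3 255;0 0 0 -0.15 0 0.3 255;0 0 0 -0.14 0 0.3 255;0 0 0 -0.12 0 0.3 255;0 0 0 -0.1 0 0.3 255;0 0 0 0 0 0 255"
}}

```text
time_s: 6.57
position: [0.5938, 0.0576, 0.1183]
tool_rot: [[0.577, 0.817, 0.0], [0.817, -0.577, -0.001], [-0.001, 0.0, -1.0]]
ft_force: [0.0, -2.7, 2.9]
grip_width: -0.0
gripper_force: 1.9
```

Emit:
{"op": "jog_arm", "data": {
  "plan": "0 0 0 -0.08 0 0.25 255;0 0 0 -0.08 0 0.25 255;0 0 0 -0.08 0 0.25 255;0 0 0 -0.08 0 0.25 255;0 0 0 -0.06 0 0.25 255;0 0 0 0 0 0 255"
}}

```text
time_s: 7.07
position: [0.5914, 0.0553, 0.105]
tool_rot: [[0.577, 0.817, -0.001], [0.817, -0.577, 0.001], [-0.0, -0.001, -1.0]]
ft_force: [0.8, 0.1, -0.4]
grip_width: 0.0003
gripper_force: 0.4
```

Emit:
{"op": "jog_arm", "data": {
  "plan": "0 0 0 -0.04 0 0.2 255;0 0 0 -0.04 0 0.2 255;0 0 0 -0.04 0 0.1 255;0 0 0 0 0 0 255"
}}

```text
time_s: 7.4
position: [0.5908, 0.0542, 0.1004]
tool_rot: [[0.577, 0.817, -0.001], [0.817, -0.577, 0.0], [-0.0, -0.001, -1.0]]
ft_force: [0.6, 0.6, -0.2]
grip_width: -0.0002
gripper_force: 0.1
```

Run:
```python
from h import *
im=imaging.get_image("top");b=imaging.get_image("scene");
x=np.hstack([cv2.resize(i["pixels"][r:r+90,c:c+100],(400,360),interpolation=cv2.INTER_CUBIC) for i,r,c in((im,80,260),(b,105,185))])
cv2.imwrite("pics/d.png",x[:,:,::-1])
```

```text
(no output)
```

View pics/d.png

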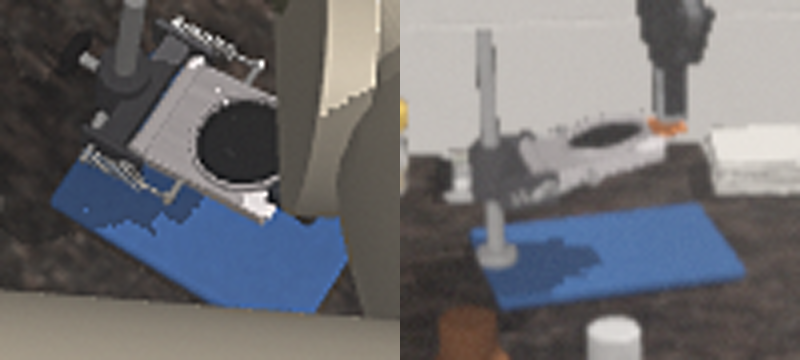

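The platform is nearly level at scene crop (620,150), but it may still be tilted and touching the fingers. I'll press on in small steps.

Emit:
{"op": "jog_arm", "data": {
  "plan": "0 0 0 -0.03 0 0.15 255;0 0 0 -0.02 0 0.15 255;0 0 0 -0.02 0 0.15 255;0 0 0 0 0 0 255;0 0 0 0 0 0 255"
}}

```text
time_s: 7.92
position: [0.5906, 0.0536, 0.0962]
tool_rot: [[0.577, 0.817, -0.0], [0.817, -0.577, 0.0], [-0.0, -0.0, -1.0]]
ft_force: [0.2, -0.8, 0.5]
grip_width: 0.0001
gripper_force: 0.0
```

Emit:
{"op": "jog_arm", "data": {
  "plan": "0 0 0 0 0 0.15 255;0 0 0 0 0 0.15 255;0 0 0 0 0 0 255;0 0 0 0 0 0 255"
}}

```text
time_s: 8.25
position: [0.5906, 0.0536, 0.0932]
tool_rot: [[0.577, 0.817, -0.0], [0.817, -0.577, 0.0], [-0.0, -0.0, -1.0]]
ft_force: [-0.5, 0.5, 0.2]
grip_width: -0.0004
gripper_force: 0.0
```

Emit:
{"op": "jog_arm", "data": {
  "plan": "0 0 0 0 0 -0.5 255;0 0 0 0 0 -2 255;0 0 0 0 0 -3 255;0 0 0 0 0 -3 255;0 0 0 0 0 -3 0;0 0 0 0 0 -2 0;0 0 0 0 0 0 0;0 0 0 0 0 0 0"
}}

```text
time_s: 8.92
position: [0.5908, 0.0536, 0.2295]
tool_rot: [[0.577, 0.817, 0.002], [0.817, -0.577, -0.0], [0.001, 0.002, -1.0]]
ft_force: [-0.5, 0.3, -0.9]
grip_width: 0.0482
gripper_force: 0.0
```

Run:
```python
from h import *
w=imaging.get_image("wrist");cv2.imwrite("pics/e.png",w["pixels"][:,:,::-1]);P=fit(w)
a=np.radians(55.1);u=np.array([np.cos(a),np.sin(a)]);n=np.array([-u[1],u[0]])
d=P[...,:2]-[.6190,.0934];X,Y,Z=d@u,d@n,P[...,2]
m=(abs(Y)<.034)&(abs(X)<.05)&(Z>.05)&(Z<.13)
for x in np.arange(-.06,.056,.008):
    k=(abs(X-x)<.004)&(abs(Y)<.034)&(Z>.05)&(Z<.13)
    if k.sum()>5: print(round(x,3),k.sum(),np.percentile(Z[k],[10,50,90]).round(4),np.percentile(Y[k],[2,98]).round(4))
h=hsv(w);dark=m&(h[...,2]<70)&(Z>.07)
cs,_=cv2.findContours(dark.astype(np.uint8),cv2.RETR_EXTERNAL,cv2.CHAIN_APPROX_NONE)
c=max(cs,key=cv2.contourArea)[:,0];q=np.c_[X[c[:,1],c[:,0]],Y[c[:,1],c[:,0]]].astype(np.float32)
print("dark disc",len(c),cv2.fitEllipse(q),np.nanmedian(Z[dark]));(e,_,_)=cv2.fitEllipse(q);print("world",np.array([.619,.0934])+e[0]*u+e[1]*n)
for q in("seat_axis",):
    for r in models.tip_of("wrist",q)[:2]:print(q,round(r["confidence"],2),np.round(r["at"]),pt(w,*r["at"]).round(3))
```

```text
plate 3580 ((0.6189255714416504, 0.09368127584457397), (0.16879773139953613, 0.11951189488172531), 54.907386779785156) 0.011387055707909516
orange 710 [0.591  0.0544 0.0815] [0.584  0.0702 0.0837]
-0.06 109 [0.0803 0.0812 0.0823] [-0.0163  0.017 ]
-0.052 294 [0.0806 0.0816 0.0826] [-0.0172  0.0177]
-0.044 295 [0.0805 0.0815 0.0825] [-0.0171  0.0175]
-0.036 515 [0.0804 0.0815 0.0862] [-0.0305  0.0314]
-0.028 603 [0.0807 0.0819 0.0868] [-0.0311  0.0315]
-0.02 571 [0.0808 0.082  0.0859] [-0.031   0.0321]
-0.012 621 [0.081  0.0821 0.0836] [-0.0306  0.0318]
-0.004 625 [0.0809 0.0821 0.0837] [-0.0313  0.0315]
0.004 635 [0.0809 0.082  0.0837] [-0.0313  0.0322]
0.012 671 [0.0806 0.0819 0.0845] [-0.0312  0.032 ]
0.02 655 [0.0806 0.0818 0.0874] [-0.0308  0.0315]
0.028 659 [0.0804 0.0815 0.0825] [-0.0314  0.0321]
0.036 735 [0.0805 0.0814 0.0824] [-0.0313  0.0318]
0.044 732 [0.0817 0.083  0.084 ] [-0.0322  0.032 ]
0.052 632 [0.0783 0.0831 0.0849] [-0.0322  0.032 ]
dark disc 153 ((-0.008405187167227268, 0.0007510678842663765), (0.042284414172172546, 0.05252038687467575), 170.08738708496094) 0.08205057694210693
world [0.61357502 0.08693619]
```

View pics/e.png

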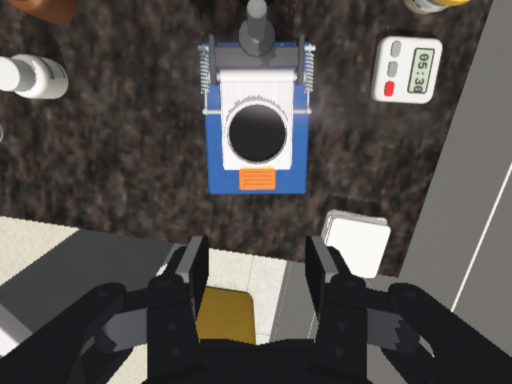

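The platform is level: ring disc at about (257,133), tab at (257,180), floor about z=0.082. Next I'll refine the ring centre by projecting onto the floor plane, and fix the bottle approach.

Run:
```python
from h import *
w=imaging.get_image("wrist");g=w["pixels"].max(2)
m=((g<75).astype(np.uint8));m[:, :215]=0;m[:,300:]=0;m[:95]=0;m[170:]=0
n,l,s,c=cv2.connectedComponentsWithStats(m);i=1+s[1:,4].argmax();print(s[i])
cs,_=cv2.findContours((l==i).astype(np.uint8),cv2.RETR_EXTERNAL,cv2.CHAIN_APPROX_NONE);c=cs[0][:,0]
T=w["world_from_camera"];f=192/np.tan(np.radians(w["fov_y"]/2))
def plane(uv,z):
    r=np.c_[(uv[:,0]-w["cx"])/f,(uv[:,1]-w["cy"])/f,np.ones(len(uv))]@T[:3,:3].T
    return (T[:3,3]+r*((z-T[2,3])/r[:,2])[:,None])[:,:2]
a=np.radians(55.1);u=np.array([np.cos(a),np.sin(a)]);nn=np.array([-u[1],u[0]])
q=plane(c.astype(float),.082);e=cv2.fitEllipse(cv2.convexHull(q.astype(np.float32)));print(e)
d=np.array(e[0])-[.619,.0934];print("stand frame",d@u,d@nn)
h=hsv(w);o=(h[...,0]<20)&(h[...,1]>170)&(h[...,2]>150);v,uu=np.nonzero(o);k=(v>160)&(v<200)&(uu>230)&(uu<285)
q=plane(np.c_[uu,v][k].astype(float),.082)-[.619,.0934];print("tab x",np.percentile(q@u,[.5,99.5]),"y",np.percentile(q@nn,[.5,99.5]))
```

```text
[ 231  113   56   48 2103]
((0.6149266958236694, 0.08821838349103928), (0.04756223037838936, 0.05155876651406288), 51.532554626464844)
stand frame -0.00658023667565856 0.00037608755784294175
tab x [-0.05653814 -0.03876006] y [-0.01590361  0.01679366]
```

Emit:
{"op": "jog_arm", "data": {
  "plan": "0 0 0 1.6 -2.9 0 0;0 0 0 1.6 -2.9 0 0;0 0 0 1.6 -2.9 0 0;0 0 0 1.6 -2.9 0 0;0 0 0 1.6 -2.9 0 0;0 0 0 1.6 -2.9 0 0;0 0 0 1.6 -2.9 0 0;0 0 0 1.6 -2.9 0 0;0 0 0 1.6 -2.9 0 0;0 0 0 1.2 -2.9 0 0"
}}

```text
time_s: 9.9
position: [0.4427, 0.3497, 0.2271]
tool_rot: [[0.577, 0.817, -0.002], [0.817, -0.577, -0.001], [-0.002, -0.001, -1.0]]
ft_force: [0.2, 0.2, -0.4]
grip_width: 0.0858
gripper_force: 0.0
```

Emit:
{"op": "jog_arm", "data": {
  "plan": "0 0 -7.1 0 0 0 0;0 0 -7.1 0 0 0 0;0 0 -7.1 0 0 0 0;0 0 -7.1 0 0 0 0;0 0 -7.1 0 0 0 0;0 0 -7.1 0 0 0 0;0 0 -7.1 0 0 0 0;0 0 -7.1 0 0 0 0;0 0 -7.1 0 0 0 0;0 0 -7.1 0 0 0 0"
}}

```text
time_s: 10.73
position: [0.4434, 0.3481, 0.2271]
tool_rot: [[-0.589, 0.808, -0.002], [0.808, 0.589, -0.001], [0.0, -0.002, -1.0]]
ft_force: [0.3, 0.5, 1.0]
grip_width: 0.0853
gripper_force: 0.0
```

```bash
cat > cap.py <<'E'
from h import *
w=imaging.get_image("wrist")
P=fit(w);h=hsv(w)
k=(np.hypot(P[...,0]-.418,P[...,1]-.382)<.05)&(h[...,0]>100)&(h[...,0]<125)&(h[...,1]>90)&(P[...,2]>.073)
X=P[k];print(len(X),"z",np.median(X[:,2]))
T=w["world_from_camera"];v,u=np.nonzero(k);f=192/np.tan(np.radians(w["fov_y"]/2))
r=np.c_[(u-w["cx"])/f,(v-w["cy"])/f,np.ones(len(u))]@T[:3,:3].T;q=(T[:3,3]+r*((.078-T[2,3])/r[:,2])[:,None])[:,:2].astype(np.float32)
c=cv2.minEnclosingCircle(q);print("circle",c);o=env.observe();R=np.array(o["tool_rot"]);p=np.array(o["position"])
print(p.round(4),R.round(3).tolist(),"d tool cm",(R.T@(np.r_[c[0],.025]-p)*100).round(2))
for q in("grey_bottle","red_bottle"):
    for r in models.outline_of("wrist",q)[:1]:print(q,r["confidence"],r["bbox"],np.nanmedian(P[r["region"]],0))
import sys;cv2.imwrite(sys.argv[1],w["pixels"][:,:,::-1])
E
python3 cap.py pics/f.png
```

```text
plate 642 ((0.5969367623329163, 0.16009458899497986), (0.08991874754428864, 0.021911488845944405), 45.2155647277832) 0.010835635929889037
orange 0  
cap 988 [0.4194 0.3802] ((0.4250837564468384, 0.37550583481788635), 0.024790912866592407)
982 z 0.07736411894986697
circle ((0.4846222400665283, 0.2926856279373169), 0.12665000557899475)
[0.4434 0.3481 0.2272] [[-0.595, 0.803, -0.002], [0.803, 0.595, -0.001], [0.0, -0.002, -1.0]] d tool cm [-6.92  0.05 20.21]
grey_bottle 0.58 [226.6, 232.1, 36.4, 54.5] [0.45288037 0.27609519 0.04531336]
red_bottle 0.66 [155.4, 180.6, 43.3, 40.5] [0.35799137 0.27723654 0.04533447]
```

View pics/f.png

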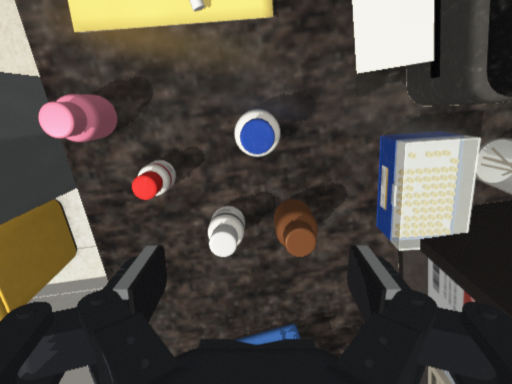

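The wrist view shows the blue cap at (258,137), grey at (226,240), brown at (300,240) and red at (147,185). The fingers will close left-right in the picture, clear of the neighbours. Chosen centre: (0.419, 0.380).

Emit:
{"op": "jog_arm", "data": {
  "plan": "0 0 0 2 0 2 0;0 0 0 2 0 2 0;0 0 0 0 0 3 0;0 0 0 0 0 3 0;0 0 0 0 0 2.8 0;0 0 0 0 0 2.5 0;0 0 0 0 0 2 0;0 0 0 0 0 2 0;0 0 0 0 0 1.5 0;0 0 0 0 0 0.5 0",
  "grip_force": 40
}}

```text
time_s: 11.72
position: [0.4192, 0.38, 0.0127]
tool_rot: [[-0.581, 0.814, -0.004], [0.814, 0.581, -0.002], [0.0, -0.005, -1.0]]
ft_force: [-0.2, 0.4, -0.6]
grip_width: 0.0853
gripper_force: 0.0
```

Emit:
{"op": "jog_arm", "data": {
  "plan": "0 0 0 0 0 0 60;0 0 0 0 0 0 80;0 0 0 0 0 0 120;0 0 0 0 0 0 160;0 0 0 0 0 0 200;0 0 0 0 0 0 200;0 0 0 0 0 0 200;0 0 0 0 0 0 200",
  "grip_force": 40
}}

```text
time_s: 12.38
position: [0.4209, 0.3811, 0.0166]
tool_rot: [[-0.584, 0.812, 0.002], [0.812, 0.584, 0.001], [-0.0, 0.002, -1.0]]
ft_force: [-0.9, -0.2, 7.6]
grip_width: 0.0463
gripper_force: 41.3
```

Emit:
{"op": "jog_arm", "data": {
  "plan": "0 0 0 0 0 -0.3 200;0 0 0 0 0 -0.5 200;0 0 0 0 0 -1 200;0 0 0 0 0 -2 200;0 0 0 0 0 -3 200;0 0 0 0 0 -3 200;0 0 0 0 0 -3 200;0 0 0 0 0 -3 200;0 0 0 0 0 -3 200;0 0 0 0 0 0 200"
}}

```text
time_s: 13.22
position: [0.4219, 0.3817, 0.2102]
tool_rot: [[-0.585, 0.811, 0.01], [0.811, 0.585, 0.006], [-0.001, 0.011, -1.0]]
ft_force: [0.2, -0.3, -1.4]
grip_width: 0.0467
gripper_force: 41.7
```

Run:
```python
from h import *
ws={c:imaging.get_image(c) for c in("scene","top","wrist")};w=ws["scene"]
o=env.observe();R=np.array(o["tool_rot"]);p=np.array(o["position"]);print(p.round(4),R.round(3).tolist(),o["grip_width"],o["ft_force"])
for c,im in ws.items():
    P=cloud(im);h=hsv(im);k=(np.hypot(P[...,0]-p[0],P[...,1]-p[1])<.04)&(abs(P[...,2]-p[2]-.03)<.06)&(h[...,0]>100)&(h[...,0]<125)&(h[...,1]>120)
    X=P[k]
    if len(X)>5: print(c,len(X),"cap in tool",np.median((X-p)@R,0).round(4),"z range",np.percentile(X[:,2],[2,98]).round(4))
v=ws["scene"];T=np.linalg.inv(v["world_from_camera"])@np.r_[p,1];f=192/np.tan(np.radians(v["fov_y"]/2));uu,vv=int(T[0]/T[2]*f+v["cx"]),int(T[1]/T[2]*f+v["cy"]);print(uu,vv)
r0,c0=max(vv-50,0),max(uu-50,0)
a=cv2.resize(v["pixels"][r0:r0+100,c0:c0+100],(384,384),interpolation=cv2.INTER_CUBIC)
cv2.imwrite("pics/g.png",np.hstack([a,ws["wrist"]["pixels"][:,64:448]])[:,:,::-1])
```

```text
[0.4199 0.3805 0.203 ] [[-0.584, 0.811, -0.001], [0.811, 0.584, -0.0], [0.0, -0.001, -1.0]] 0.04664186967085591 [-0.75513154 -0.51842018 -2.50081611]
scene 223 cap in tool [ 0.0144 -0.0004 -0.061 ] z range [0.2496 0.273 ]
wrist 7159 cap in tool [ 0.0118 -0.0005 -0.0614] z range [0.2403 0.2662]
211 151
```

View pics/g.png

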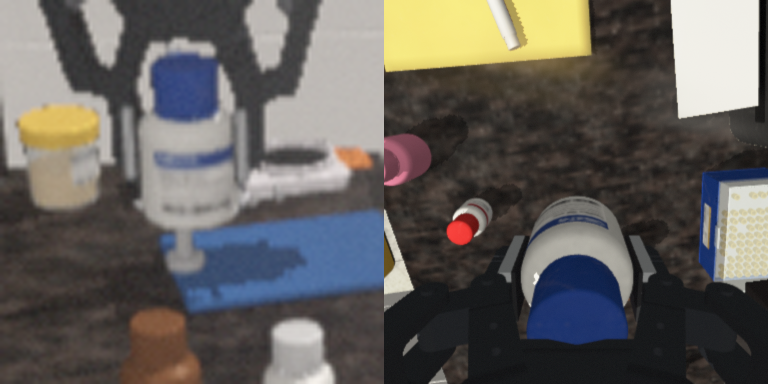

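Run:
```python
from h import *
from scipy.optimize import least_squares
im=imaging.get_image("wrist");o=env.observe();R=np.array(o["tool_rot"]);p=np.array(o["position"]);print(p.round(4))
X=((cloud(im)-p)@R).reshape(-1,3);h=hsv(im).reshape(-1,3)
X0=X;ok=(abs(X[:,1])<.019)&(X[:,0]>-.02)&(X[:,0]<.04)
for z0,r,blue in((-.06,.0165,1),(-.055,.0165,1),(-.05,.0165,1),(-.03,.024,0),(-.02,.024,0),(-.01,.024,0),(0,.024,0)):
    k=ok&(abs(X[:,2]-z0)<.0025)
    if blue:k&=(h[:,0]>100)&(h[:,0]<125)&(h[:,1]>100)
    S=X[k]
    if len(S)<20:print(z0,len(S));continue
    s=least_squares(lambda c:np.hypot(S[:,0]-c[0],S[:,1]-c[1])-r,[0,0],loss="soft_l1",f_scale=.001);print(z0,len(S),s.x.round(4),np.sqrt(np.mean(s.fun**2)).round(4))
k=(abs(X[:,1])<.02)&(abs(X[:,0])<.03)&(h[:,0]>100)&(h[:,0]<125)&(h[:,1]>100)
print("cap top",np.percentile(X[k][:,2],[1,5]))
k=ok&(X[:,2]<.03)&(X[:,2]>-.03);print("bottle bottom",np.percentile(X[k][:,2],[95,99]))
```

```text
[0.4197 0.3804 0.2023]
-0.06 4635 [-0.0046 -0.0004] 0.0048
-0.055 746 [ 0.0011 -0.0005] 0.0003
-0.05 634 [ 0.0011 -0.0005] 0.0003
-0.03 949 [-0.     -0.0005] 0.0008
-0.02 353 [ 0.0013 -0.0006] 0.0002
-0.01 284 [ 0.0013 -0.0006] 0.0002
0 226 [ 0.0013 -0.0006] 0.0002
cap top [-0.06297153 -0.06217069]
bottle bottom [0.00851259 0.01201613]
```

The bottle is held upright, centred at about 1.2 mm in tool x, with its underside 15.5 mm below the TCP.

Emit:
{"op": "jog_arm", "data": {
  "plan": "0 0 0 -2 -0.1 -1 200;0 0 0 -3.3 -0.1 -1 200;0 0 0 -3.9 -0.1 -1 200;0 0 0 -4 -0.1 0 200;0 0 0 -4 -0.1 0 200;0 0 0 -4 -0.1 0 200;0 0 0 -4 -0.1 0 200;0 0 0 -4 -0.1 0 200;0 0 0 -3.4 -0.1 0 200;0 0 0 -2.5 -0.1 0 200"
}}

```text
time_s: 14.25
position: [0.6183, 0.0872, 0.2312]
tool_rot: [[-0.583, 0.813, -0.003], [0.813, 0.583, -0.0], [0.002, -0.003, -1.0]]
ft_force: [0.5, 0.1, -2.3]
grip_width: 0.0465
gripper_force: 41.7
```

Emit:
{"op": "jog_arm", "data": {
  "plan": "0 0 7.1 0 0 0 200;0 0 7.1 0 0 0 200;0 0 7.1 0 0 0 200;0 0 7.1 0 0 0 200;0 0 7.1 0 0 0 200;0 0 7.1 0 0 0 200;0 0 7.1 0 0 0 200;0 0 7.1 0 0 0 200;0 0 7.1 0 0 0 200;0 0 7.1 0 0 0 200"
}}

```text
time_s: 15.08
position: [0.6169, 0.0901, 0.2315]
tool_rot: [[0.582, 0.813, -0.004], [0.813, -0.582, 0.0], [-0.002, -0.003, -1.0]]
ft_force: [-0.2, 0.5, -1.8]
grip_width: 0.0464
gripper_force: 41.7
```

Emit:
{"op": "jog_arm", "data": {
  "plan": "0 0 0 0 0 1 200;0 0 0 0 0 1 200;0 0 0 0 0 0 200;0 0 0 0 0 0 200;0 0 0 0 0 0 200"
}}

```text
time_s: 15.5
position: [0.6174, 0.0901, 0.213]
tool_rot: [[0.576, 0.818, -0.001], [0.818, -0.576, 0.0], [-0.0, -0.001, -1.0]]
ft_force: [-0.6, 0.2, -1.8]
grip_width: 0.0466
gripper_force: 41.7
```

Emit:
{"op": "jog_arm", "data": {
  "plan": "0 0 0 -0.1 0 2 200;0 0 0 0 0 2 200;0 0 0 0 0 2 200;0 0 0 0 0 1.8 200;0 0 0 0 0 1.2 200;0 0 0 0 0 0.8 200;0 0 0 0 0 0.4 200;0 0 0 0 0 0 200;0 0 0 0 0 0 200;0 0 0 0 0 0 200"
}}

```text
time_s: 16.33
position: [0.6173, 0.0893, 0.1123]
tool_rot: [[0.577, 0.817, 0.002], [0.817, -0.577, -0.0], [0.001, 0.002, -1.0]]
ft_force: [0.3, -0.1, -1.3]
grip_width: 0.0462
gripper_force: 41.7
```

Run:
```python
from h import *
o=env.observe();print(o["position"],o["ft_force"])
ws={c:imaging.get_image(c) for c in("scene","wrist")}
a=cv2.resize(ws["scene"]["pixels"][80:180,185:285],(384,384),interpolation=cv2.INTER_CUBIC)
cv2.imwrite("pics/i.png",np.hstack([a,ws["wrist"]["pixels"][:,64:448]])[:,:,::-1])
```

```text
[0.61730093 0.08928316 0.11232789] [ 0.27233617 -0.1118369  -1.30485418]
```

View pics/i.png

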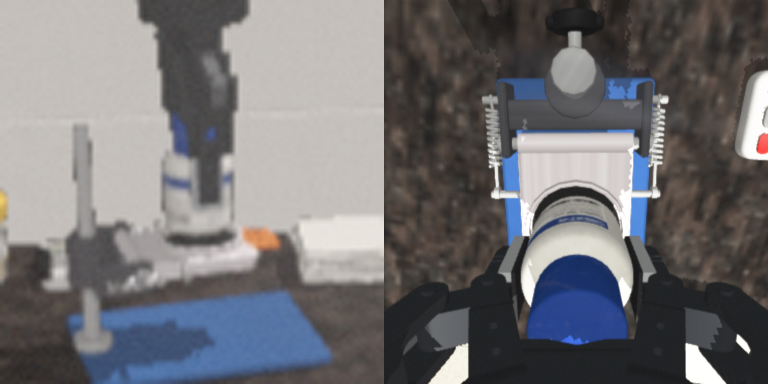

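The bottle hangs over the ring, lined up sideways, with dark floor showing behind it at (575,195). I'll lower it gently.

Emit:
{"op": "jog_arm", "data": {
  "plan": "0 0 0 0 0 0.3 200;0 0 0 0 0 0.3 200;0 0 0 0 0 0.2 200;0 0 0 0 0 0.15 200;0 0 0 0 0 0 200;0 0 0 0 0 0 200"
}}

```text
time_s: 16.93
position: [0.6168, 0.0893, 0.1017]
tool_rot: [[0.577, 0.817, -0.0], [0.817, -0.577, 0.0], [-0.0, -0.0, -1.0]]
ft_force: [-0.0, 0.5, -2.3]
grip_width: 0.0463
gripper_force: 41.7
```

Emit:
{"op": "jog_arm", "data": {
  "plan": "0 0 0 0 0 0.1 200;0 0 0 0 0 0.1 200;0 0 0 0 0 0.1 200;0 0 0 0 0 0 200;0 0 0 0 0 0 200"
}}

```text
time_s: 17.35
position: [0.6168, 0.0893, 0.0988]
tool_rot: [[0.577, 0.817, 0.0], [0.817, -0.577, 0.0], [0.0, -0.0, -1.0]]
ft_force: [0.6, 0.6, -1.3]
grip_width: 0.0464
gripper_force: 41.7
```

Emit:
{"op": "jog_arm", "data": {
  "plan": "0 0 0 0 0 0.05 200;0 0 0 0 0 0.05 200;0 0 0 0 0 0 200;0 0 0 0 0 0 200"
}}

```text
time_s: 17.68
position: [0.6169, 0.0893, 0.0984]
tool_rot: [[0.577, 0.817, 0.001], [0.817, -0.577, -0.0], [0.0, 0.001, -1.0]]
ft_force: [-3.4, 0.1, 5.3]
grip_width: 0.0466
gripper_force: 42.2
```

Emit:
{"op": "jog_arm", "data": {
  "plan": "0 0 0 0 0 0.04 200;0 0 0 0 0 0.04 200;0 0 0 0 0 0 200;0 0 0 0 0 0 200"
}}

```text
time_s: 18.02
position: [0.6169, 0.0893, 0.0982]
tool_rot: [[0.577, 0.817, 0.001], [0.817, -0.577, -0.0], [0.001, 0.001, -1.0]]
ft_force: [-4.4, -0.4, 9.5]
grip_width: 0.0466
gripper_force: 42.8
```

Emit:
{"op": "jog_arm", "data": {
  "plan": "0 0 0 0 0 -0.06 200;0 0 0 0 0 0 200;0 0 0 0 0 0 110;0 0 0 0 0 0 90;0 0 0 0 0 0 70;0 0 0 0 0 0 50;0 0 0 0 0 0 30;0 0 0 0 0 0 0;0 0 0 0 0 0 0;0 0 0 0 0 0 0",
  "grip_force": 20
}}

```text
time_s: 18.85
position: [0.6168, 0.0893, 0.0976]
tool_rot: [[0.577, 0.817, -0.0], [0.817, -0.577, 0.0], [0.0, -0.0, -1.0]]
ft_force: [-0.4, -0.1, -0.3]
grip_width: 0.0853
gripper_force: 0.0
```

Emit:
{"op": "jog_arm", "data": {
  "plan": "0 0 0 0 0 -0.5 0;0 0 0 0 0 -1 0;0 0 0 0 0 -2 0;0 0 0 0 0 -3 0;0 0 0 0 0 -3 0;0 0 0 0 0 -3 0;0 0 0 -2 0 -2 0;0 0 0 -3 0 0 0;0 0 0 0 0 0 0;0 0 0 0 0 0 0"
}}

```text
time_s: 19.68
position: [0.5876, 0.0477, 0.2441]
tool_rot: [[0.578, 0.816, 0.002], [0.816, -0.578, -0.0], [0.001, 0.001, -1.0]]
ft_force: [0.3, 0.6, 0.1]
grip_width: 0.0856
gripper_force: 0.0
```

Run:
```python
from h import *
w=imaging.get_image("wrist");s=imaging.get_image("scene");P=fit(w)
h=hsv(w);k=(np.hypot(P[...,0]-.617,P[...,1]-.09)<.04)&(P[...,2]>.155)&(P[...,2]<.167)&(h[...,0]>100)&(h[...,0]<125)&(h[...,1]>100)
X=P[k];print("cap top",len(X),X.mean(0).round(4),"floor+78=.160",cv2.minEnclosingCircle(X[:,:2].astype(np.float32)),np.polyfit(X[:,0]-.617,X[:,2],1),np.polyfit(X[:,1]-.09,X[:,2],1))
a=cv2.resize(s["pixels"][80:180,185:285],(384,384),interpolation=cv2.INTER_CUBIC)
cv2.imwrite("pics/j.png",np.hstack([a,w["pixels"][:,64:448]])[:,:,::-1])
```

```text
plate 3533 ((0.6186264157295227, 0.09339845925569534), (0.16901300847530365, 0.11954279989004135), 54.97868728637695) 0.011398819882304123
orange 650 [0.5909 0.0541 0.0815] [0.5874 0.0646 0.0845]
cap top 1513 [0.6166 0.0901 0.1592] floor+78=.160 ((0.616502046585083, 0.08988463878631592), 0.016042742878198624) [-0.00086098  0.15920036] [-0.00315023  0.15920107]
```

View pics/j.png

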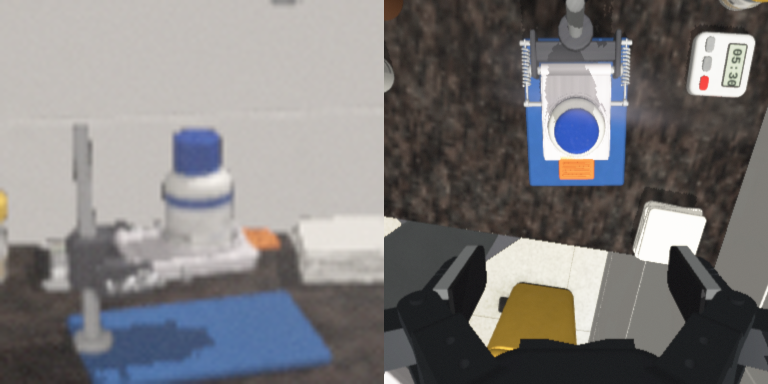

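The bottle stands upright in the ring: cap top level at z=0.159, at (0.6165, 0.090), within 1 mm of the target. The gripper is clear of everything.

```bash
python3 -c "
from rig import job;print(job.close_job())"
```

```text
the job is handed in; nothing more can be done
None
```

The platform was pressed over centre and sits level, the blue-capped bottle stands released and upright in its ring, the grey- and red-capped bottles were not touched, and the job is handed in; the hand-in returned no verdict.

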